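# Hang the vent guard back on the cake-mould iron

## Task

The cake-mould iron's vent guard (the keyhole plate with the red grip) has been washed and stands in the drying rack. Hang it on the big brass screw on the iron's black front panel: pass its large hole over the screw head, then slide it straight down so that the screw sits at the top of the narrow slot, and let it hang there. Leave the plain plate with the white grip and the oil bottle where they are.

Things in the scene. Friction and masses are not known exactly. Their poses are not given: they have to be found in the camera images.
- guard_grip (a point): Centre of the guard's red grip (40 wide, 16 thick, 30 tall, all in mm), 205 above the lower edge of its upright loose 120 x 5 x 155 plate (0.3 kg). x: plate's width, y: normal, z up; both faces alike. On the centre line, 130 below: centre of the 54 wide opening; slot above it tapers 26 to 14 wide, ends 70 below. Stands (few degrees of play) between 62 tall rack wires; clear 80 on both faces.
- screw (a point): Fixed level brass screw on the iron's front panel; point on its axis, mid-shank, 13 mm out from the panel. y points into the panel, x along it, z up. Shank 10 mm dia, 26 long; head 32 dia, 8 thick, end face 34 out from the panel. The iron's flat top is 25 above the axis and 280 deep, with a raised lid at its back. Guard hung home: centre of red grip 75 mm above this point.
- blank_grip (a point): Centre of the white grip of a look-alike to leave alone: loose plain plate, same outline and size as the guard, no opening. Stands in the rack's other place, 150 mm beside the guard along its width. 205 mm above the plate's lower edge.
- oil_mid (a point): An amber oil bottle with a yellow cap, 64 mm diameter, 190 mm tall, loose, standing on the bench; to be left alone. The point is on its axis, half-way up.

How it is judged:
By the outcome, as a careful person would: the job done as asked, in the order asked, and still so for the second after the job is handed in, with the robot touching nothing.
It also fails if it takes over 37 s, if anything falls off the work surface, if the arm or the gripper's body presses on something with over 40 N, if the wrist force passes 120 N, or if a joint passes its speed limit or range.

## Robot

A 6-joint arm with a two-finger parallel gripper is mounted at the origin on the work surface. World frame = base frame: x ahead of the robot, y to its left, z up, the work surface at z = 0. Lengths are in m, angles in rad, forces in N, time in s.
With the tool pointing down it reaches from about 0.3 to 0.875 m from the base axis. Payload 6.4 kg.
Tool frame: the origin (TCP) lies between the finger pads; the fingertips stand 8 mm ahead of it and the grasp point (between the pads) lies 11 mm behind it (ctrl.finger_overhang is the distance from the TCP to the fingertips, in m); z points along the fingers, y is the line along which they close (so a half turn about z gives the same grasp; the last joint's range is limited). The gripper opens to 85 mm and grips with 20 to 120 N. Pads are 22 mm wide; open, the fingers measure 114 mm over their backs; the gripper's body (76 mm by 85 mm) begins 54 mm behind the grasp point. The pads swing forward as they close: fully open they stand 13 mm farther back than shut.
Start: joints at [-1.53, 0.181, 1.607, -0, 1.354, -0.206], TCP at [0.14, -0.558, 0.239] pointing down, gripper open.
Joint ranges: [-2.99, 2.99], [-0.89, 2.07], [0.3, 2.58], [-1.14, 4.28], [0, 2.63], [-3.12, 3.12]. Speed limits (rad/s): [2.57, 2.57, 3.01, 3.14, 3.14, 3.14].

## Interface

Orientations are given as a unit quaternion [w, x, y, z].
In Python, from bench import ctrl, camera gives the robot as it stands.
- The arm moves only by the shell command python3 -m pendant 'ROWS' [OPENING]. ROWS is JSON, a list of rows, each a list of 6 numbers: the shift along the world's x, y, z normalised to -1 to 1, where 1 is 200 mm, then the turn, a rotation vector about the world's x, y, z normalised to -1 to 1, where 1 is pi/2 rad. In form: [[dx, dy, dz, rx, ry, rz], ...]. A call has exactly 10 rows; each row shifts and turns the commanded pose from where the row before left it; what a row does not reach is not made up. A row lasts 1/8 s, in which the tool goes at most 62.5 mm and 10.7 degrees, less where a joint would pass 70% of its speed; a pose out of reach is approached as far as the arm can. A call with a number of a shift or a turn outside -1 to 1 is refused whole. A call with a gripper value outside its range is refused whole. OPENING is the opening, from -1 (shut) to 1 (fully open), set as the call begins (- or left out, the last holds). The fingers move at their own pace and stop on an object; the grip force is fixed at half the most. Time passes only in rows, so rows that do not move let the fingers close, or fill a call up. It gives the time, the measured TCP pose, the force, the opening and the grip force at its end, in the units of the state.
- ctrl.get_obs(): the state, without advancing time (a new reading comes with each control period).
- camera(name): name is "scene" or "top"; returns a dict with "color" (400x640x3 uint8, blue, green, red), "fx", "fy", "cx", "cy" (pixels), "xyz" and "rotation" of the camera in the world. Camera axes: x right, y down, z forward; pixel columns grow to the right and rows downward; lengths in m; the calibration is good to about 2 mm. A picture is of the moment at which its call begins. There is no depth.
- ctrl.hand_in(): hands the job in; it is judged then, once.
The state is a dict: "time_s": time; "q": joint angles; "dq": joint speeds; "joint_efforts": joint torques, N m; "eef_pos": TCP position; "eef_rot": TCP orientation; "wrist_force": force on the tool from outside, world axes, zero at the start; "torque": the same for the moment, N m; "opening": opening from 0.0 (shut) to 1.0 (fully open); "grasp_force": force on a finger pad.
Only numpy, scipy, OpenCV 4.12 (cv2) and the standard library are available. Lean on these libraries where they do the work, as an engineer would, in place of code of your own. Each camera call takes 0.05 s, during which the arm holds its last target. There are 200 camera calls.

## Working session

There is one attempt and no reset: what is moved stays moved. The work goes in short steps, Python scripts to look and compute and a shell command to move; the robot and the scene stay as the last step left them, time stands still between calls to the robot, and variables do not carry over. Pictures are saved under pics/ and viewed, at most 10 in all, crops included, and the job is handed in when it is done.

```bash
mkdir -p pics; python3 - <<'E'
from bench import ctrl,camera
import cv2,numpy as np
for n in("scene","top"):
    c=camera(n); cv2.imwrite(f"pics/{n}0.png",c["color"]); print(n,c["fx"],c["fy"],c["cx"],c["cy"],c["xyz"],np.round(c["rotation"],4).tolist())
o=ctrl.get_obs(); print(o["time_s"],o["eef_pos"],o["eef_rot"],ctrl.finger_overhang)
E
```

```text
scene 453.1737067073201 453.1737067073201 316.6710415701269 202.14511296542128 [ 0.97664023 -0.6734204   0.71784083] [-0.4356, 0.8635, 0.2255, -0.1174]
top 509.9749133305854 509.9749133305854 320.79935173434404 196.80678835783903 [ 0.45225084 -0.05146018  1.17334639] [0.0452, -0.697, 0.7143, -0.0436]
0.1 [ 0.14045671 -0.55708217  0.23848656] [-7.81264819e-04  9.92397669e-01  1.23070110e-01  6.41110588e-05] 0.008
```

View pics/scene0.png

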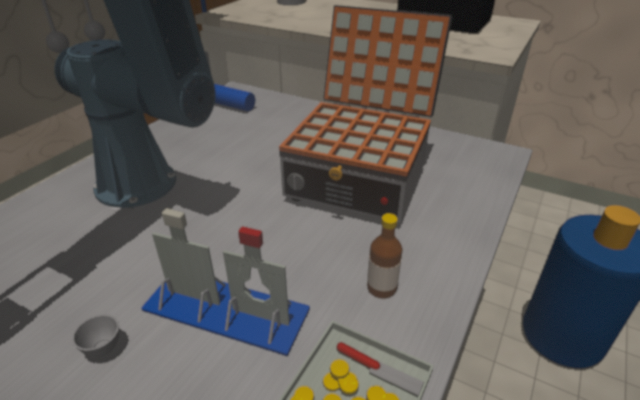

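View pics/top0.png

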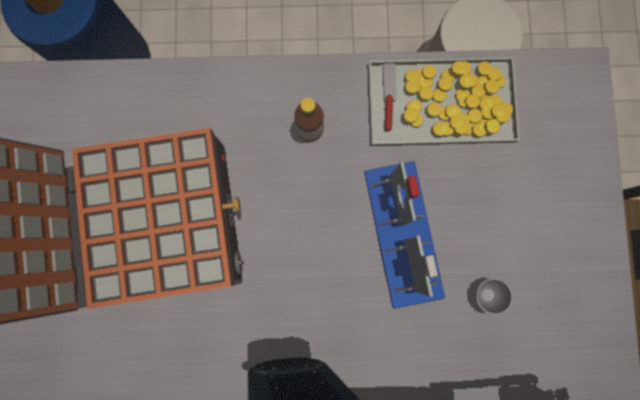

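The scene view shows the red grip at about (251,237), white grip (175,217), screw (336,172), and bottle cap (390,220). In the top view they are at (413,186), (432,266), (233,205) and (308,105).

```bash
cat > h.py <<'E'
import cv2,numpy as np
from bench import ctrl,camera
from scipy.spatial.transform import Rotation as R
def rot(q): return R.from_quat(q,scalar_first=True).as_matrix()
def cam(n):
    c=camera(n); r=np.array(c["rotation"]); c["R"]=r if r.shape==(3,3) else rot(r); return c
def ray(c,p): 
    d=c["R"]@np.array([(p[0]-c["cx"])/c["fx"],(p[1]-c["cy"])/c["fy"],1]); return np.array(c["xyz"]),d/np.linalg.norm(d)
def tri(ca,pa,cb,pb):
    A=np.zeros((3,3));b=np.zeros(3);L=[ray(ca,pa),ray(cb,pb)]
    for o,d in L: P=np.eye(3)-np.outer(d,d);A+=P;b+=P@o
    x=np.linalg.solve(A,b); return x,max(np.linalg.norm((np.eye(3)-np.outer(d,d))@(x-o)) for o,d in L)
def proj(c,X):
    v=c["R"].T@(np.array(X)-c["xyz"]); return np.array([c["fx"]*v[0]/v[2]+c["cx"],c["fy"]*v[1]/v[2]+c["cy"]])
def plane(c,p,z):
    o,d=ray(c,p); return o+d*(z-o[2])/d[2]
def blob(c,lo,hi,box):
    h=cv2.cvtColor(c["color"],cv2.COLOR_BGR2HSV); m=cv2.inRange(h,np.array(lo),np.array(hi)); x0,y0,x1,y1=box
    k=np.zeros_like(m);k[y0:y1,x0:x1]=m[y0:y1,x0:x1]
    n,l,s,ce=cv2.connectedComponentsWithStats(k); i=1+np.argmax(s[1:,4]); return ce[i],s[i],(l==i)
E
python3 - <<'E'
from h import *
s,t=cam("scene"),cam("top")
B=[("red",(0,150,60),(12,255,255),(230,220,270,255),(400,170,425,205)),
("white",(0,0,150),(40,70,255),(155,200,195,232),(420,250,445,282)),
("brass",(8,110,90),(28,255,255),(326,164,345,184),(222,194,244,216)),
("cap",(22,150,100),(35,255,255),(375,210,405,230),(295,95,320,115))]
for n,lo,hi,bs,bt in B:
    try:
        a=blob(s,lo,hi,bs);b=blob(t,lo,hi,bt); print(n,a[0],a[1],b[0],b[1],tri(s,a[0],t,b[0]))
    except Exception as e: print(n,e)
def up(im,b,k): x0,y0,x1,y1=b; return cv2.resize(im[y0:y1,x0:x1],None,fx=k,fy=k,interpolation=cv2.INTER_CUBIC)
a=up(s["color"],(270,130,430,220),5);b=up(t["color"],(180,120,260,300),3)
cv2.imwrite("pics/c1.png",a)
c=up(t["color"],(200,120,460,310),3);cv2.imwrite("pics/c2.png",c)
E
```

```text
red [249.50458716 231.76146789] [240 228  20   9 109] [412.82828283 185.74747475] [409 177   9  19  99] (array([ 0.58880832, -0.22324574,  0.22772894]), np.float64(0.0006068569563851176))
white [172.71929825 212.50877193] [165 210  16   6  57] [431.24087591 265.74452555] [427 256  10  21 137] (array([ 0.44009108, -0.24900165,  0.23029435]), np.float64(0.0012570583490808375))
brass [336.09615385 170.77884615] [329 165  13  14 104] [231.60869565 205.00869565] [222 198  18  14 115] (array([0.5702064 , 0.13072202, 0.14612733]), np.float64(0.000535825900105076))
cap [389.0273224  219.81420765] [382 213  15  16 183] [307.51408451 105.1056338 ] [301  99  14  13 142] (array([ 0.76358727, -0.02819383,  0.18460276]), np.float64(0.0010503835645622717))
```

View pics/c1.png

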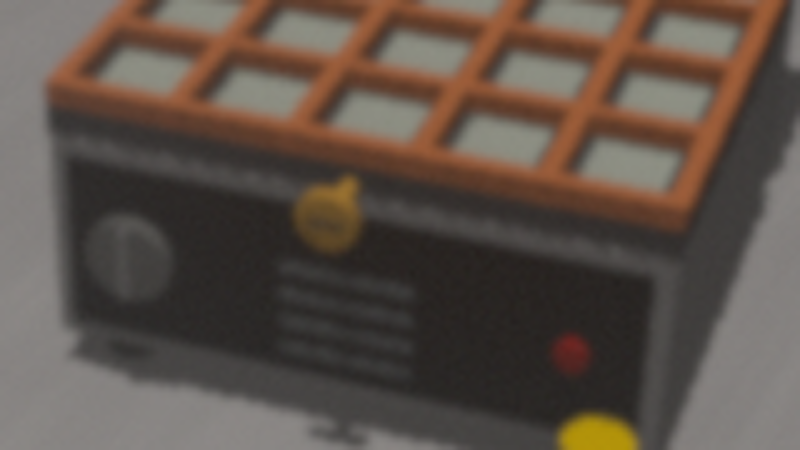

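View pics/c2.png

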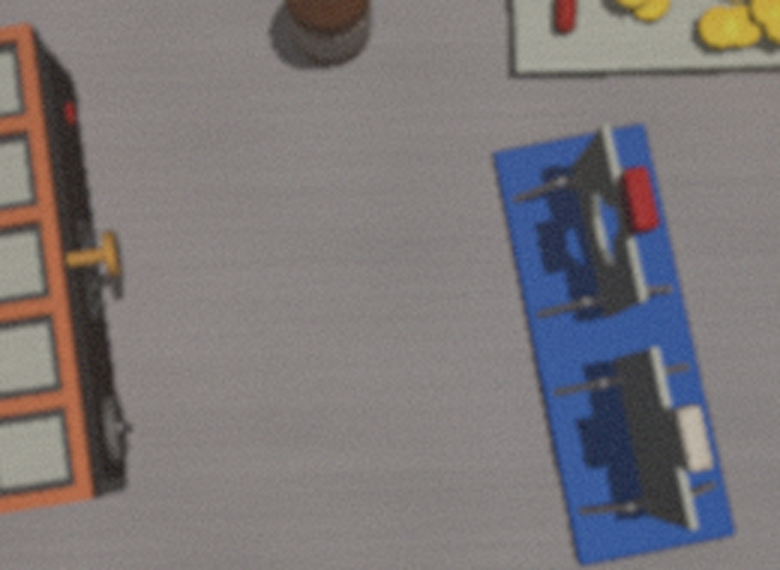

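Crops: the brass head's end face is a disc centred at about scene (335.5,173.7) and its shank runs along the top view from (223,206) to the head at (238,204.5). The iron's top front edge runs (210,128.5)→(230.7,285.5).

```bash
python3 - <<'E'
from h import *
s,t=cam("scene"),cam("top")
h,e=tri(s,(335.5,173.6),t,(239,204.3)); print("head end",h,e)
z=h[2]+.025
h2=cv2.cvtColor(t["color"],cv2.COLOR_BGR2HSV)
pts=[]
for r in range(136,280):
    row=h2[r,150:245]; m=np.where((row[:,0]<14)&(row[:,1]>130)&(row[:,2]>100))[0]
    if not(195<r<216) and len(m): pts.append((150.5+m.max(),r))
pts=np.array(pts,np.float32)
l=cv2.fitLine(pts,cv2.DIST_HUBER,0,.01,.01).ravel(); print(l)
p=[plane(t,(l[2]+l[0]/l[1]*(v-l[3]),v),z) for v in(130,205,285)]
print(p); d=p[0]-p[2]; print("panel yaw deg",np.degrees(np.arctan2(d[1],d[0])))
# same edge in the scene view (lower orange edge / top front)
for a,b in(((280.0,150),(406.5,174)),):
    a,b=plane(s,a,z),plane(s,b,z); d=b-a; print(a,b,np.degrees(np.arctan2(d[1],d[0])))
n=np.array([-d[1],d[0]])/np.hypot(d[0],d[1]); print("head dist to edge",(p[1][:2]-h[:2])@n)
# rack board sides
m=cv2.inRange(h2,np.array((105,120,60)),np.array((125,255,255)));m[:, :355]=0;m[:,450:]=0;m[:155]=0;m[310:]=0
c=max(cv2.findContours(m,0,2)[0],key=cv2.contourArea); b=cv2.boxPoints(cv2.minAreaRect(c)); w=np.array([plane(t,q,.01)[:2] for q in b]);print(w)
E
python3 -m pendant '[[0,0,0.31,0,0,0],[0,0,0.2,0,0,0],[0.2,0.12,0,0,0,0],[0.25,0.18,0,0,0,0],[0.25,0.18,0,0,0,0],[0.25,0.18,0,0,0,-0.05],[0.25,0.18,0,0,0,0],[0.25,0.18,0,0,0,0],[0.25,0.18,0,0,0,0],[0.25,0.18,0,0,0,0]]' 1
```

```text
head end [0.57320101 0.11701907 0.14637626] 0.0028566735090623722
[1.3029648e-01 9.9147511e-01 2.2089545e+02 2.0967221e+02]
[array([0.72002107, 0.16829584, 0.17137626]), array([0.56743941, 0.148352  , 0.17137626]), array([0.41082772, 0.12788135, 0.17137626])]
panel yaw deg 7.446879662488984
[0.42696622 0.11309628 0.17137626] [0.73118711 0.15916784 0.17137626] 8.611503607330892
head dist to edge 0.03184240182443054
[[ 0.65648919 -0.15279794]
 [ 0.67855244 -0.27201659]
 [ 0.36524389 -0.32105005]
 [ 0.34460086 -0.20567838]]
time_s: 1.55
eef_pos: [0.532, -0.2802, 0.3414]
eef_rot: [0.0, 0.996, 0.084, 0.0]
wrist_force: [-0.1, -0.4, 0.4]
opening: 0.999
grasp_force: 0.0
```

```bash
python3 -m pendant '[[0.14,0.14,0,0,0,0],[0.145,0.145,0,0,0,0],[0,0,0,0,0,0],[0,0,-0.2,0,0,0],[0,0,-0.15,0,0,0],[0,0,0,0,0,0],[0,0,0,0,0,0],[0,0,0,0,0,0],[0,0,0,0,0,0],[0,0,0,0,0,0]]' 1; python3 - <<'E'
from h import *
t=cam("top");s=cam("scene")
cv2.imwrite("pics/a.png",np.hstack([cv2.resize(s["color"][170:330,170:330],(480,480)),cv2.resize(t["color"][140:240,370:470],(300,480)[::1] and (480,480))])[:, :960][:, ::1] if 0 else np.hstack([cv2.resize(s["color"][170:330,170:330],(400,400)),cv2.resize(t["color"][140:240,370:470],(400,400))]))
E
```

```text
time_s: 2.8
eef_pos: [0.5877, -0.2247, 0.272]
eef_rot: [0.0, 0.996, 0.084, 0.0]
wrist_force: [-0.2, -0.4, -0.2]
opening: 1.003
grasp_force: 0.0
```

View pics/a.png

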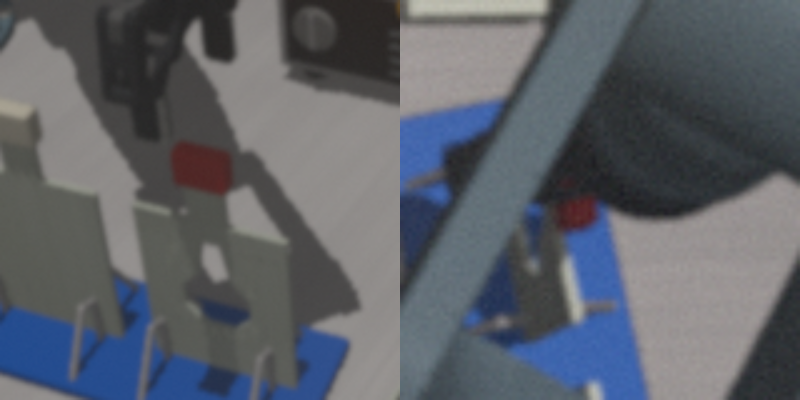

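The scene crop shows the red grip lying below and between the open fingers, so I go down and close.

```bash
python3 -m pendant '[[0.004,0.005,-0.15,0,0,0],[0,0,-0.15,0,0,0],[0,0,-0.04,0,0,0],[0,0,0,0,0,0],[0,0,0,0,0,0],[0,0,0,0,0,0],[0,0,0,0,0,0],[0,0,0,0,0,0],[0,0,0,0,0,0],[0,0,0,0,0,0]]' 1 && python3 -m pendant '[[0,0,0,0,0,0],[0,0,0,0,0,0],[0,0,0,0,0,0],[0,0,0,0,0,0],[0,0,0,0,0,0],[0,0,0,0,0,0],[0,0,0,0,0,0],[0,0,0,0,0,0],[0,0,0,0,0,0],[0,0,0,0,0,0]]' -1
```

```text
time_s: 4.15
eef_pos: [0.5883, -0.2236, 0.2033]
eef_rot: [-0.0, 0.996, 0.084, -0.0]
wrist_force: [0.4, 0.7, 0.0]
opening: 0.997
grasp_force: 0.0
time_s: 5.4
eef_pos: [0.5884, -0.2236, 0.2034]
eef_rot: [0.0, 0.996, 0.084, 0.0]
wrist_force: [0.3, -1.0, 1.9]
opening: 0.18
grasp_force: 58.8
```

```bash
python3 -m pendant '[[0,0,0.05,0,0,0],[0,0,0.1,0,0,0],[0,0,0.15,0,0,0],[0,0,0.15,0,0,0],[0,0,0.05,0,0,0],[0,0,0,0,0,0],[0,0.1,0,0,0,-0.011],[0,0.15,0,0,0,-0.01],[-0.02,0.2,0,0,0,0],[-0.02,0.2,0,0,0,0]]' -1 && python3 -m pendant '[[0,0.2,0,0,0,0],[0,0.2,0,0,0,0],[0,0.2,0,0,0,0],[0,0.15,0,0,0,0],[0,0,0,0,0,0],[0,0,0,0,0,0],[0,0,0,0,0,0],[0,0,0,0,0,0],[0,0,0,0,0,0],[0,0,0,0,0,0]]' -1
python3 - <<'E'
from h import *
t=cam("top");s=cam("scene")
cv2.imwrite("pics/b.png",np.hstack([cv2.resize(s["color"][100:260,240:400],(400,400)),cv2.resize(t["color"][140:280,190:330],(400,400))]))
E
```

```text
time_s: 6.65
eef_pos: [0.5793, -0.0923, 0.3012]
eef_rot: [-0.001, 0.998, 0.067, -0.001]
wrist_force: [0.3, 1.1, -2.5]
opening: 0.174
grasp_force: 58.7
time_s: 7.9
eef_pos: [0.5803, 0.0561, 0.3033]
eef_rot: [0.0, 0.998, 0.067, 0.0]
wrist_force: [0.0, -1.3, -2.0]
opening: 0.176
grasp_force: 59.0
```

View pics/b.png

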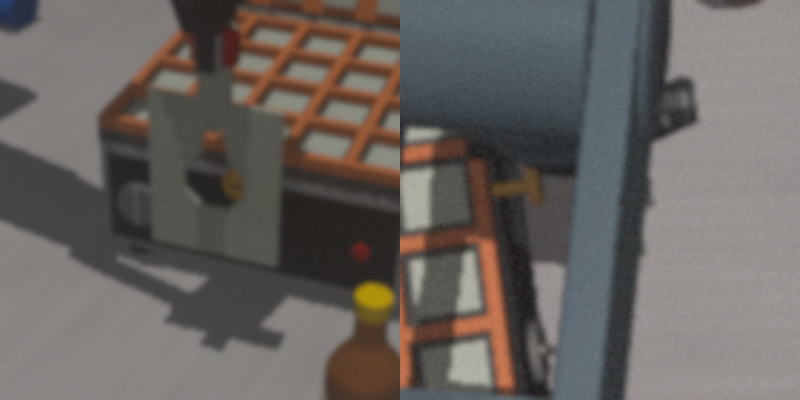

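The scene crop shows the guard held upright in front of the screw. Its opening is centred near scene (324.5,173.5), with the lower plate corners at (301,195) and (351,207). The brass head shows through on the right.

```bash
python3 - <<'E'
from h import *
s=cam("scene");T=np.array(ctrl.get_obs()["eef_pos"]);Rm=rot(ctrl.get_obs()["eef_rot"])
n=Rm[:,1]*-1; x=Rm[:,0];print(T,x,n)
def onp(p):
    o,d=ray(s,p); return o+d*(((T-o)@n)/(d@n))
for k,p in dict(hole=(324.5,173.5),bl=(301.2,195.2),br=(350.8,206.8),tl=(300.8,135.2),tr=(354,146)).items():
    X=onp(p)-T; print(k,X@x,X[2])
z=.0096
for k,a in dict(hole=(0,-.13),bl=(-.06,-.205),br=(.06,-.205),tl=(-.06,-.05),tr=(.06,-.05)).items():
    print(k,proj(s,T+x*a[0]+np.array([0,0,z+a[1]])))
b=blob(s,(8,110,60),(28,255,255),(320,160,345,186));print(b[0],b[1])
E
```

```text
[0.58028003 0.05636085 0.3033021 ] [ 9.90874127e-01  1.34790447e-01 -1.79114830e-06] [-1.34790447e-01  9.90874127e-01 -1.01287673e-06]
hole -1.8732887665729403e-05 -0.11961965184406714
bl -0.05725412618191703 -0.19231641335319177
br 0.0630231656680653 -0.19304675936436227
tl -0.053674866390464336 -0.036571551441411776
tr 0.0636124980946008 -0.038737117917210295
hole [324.50673339 173.80399055]
bl [300.14489918 196.03620754]
br [349.47146767 207.34737254]
tl [298.09624815 136.30981677]
tr [352.26826411 146.40424232]
[332.21052632 173.59649123] [329 169   7  11  57]
```

```bash
python3 -m pendant '[[0,0,-0.1,0,0,0],[0,0,-0.085,0,0,0],[-0.0135,0.1,0,0,0,0],[-0.0135,0.1,0,0,0,0],[0,0,0,0,0,0],[0,0,0,0,0,0],[0,0,0,0,0,0],[0,0,0,0,0,0],[0,0,0,0,0,0],[0,0,0,0,0,0]]' -1
python3 - <<'E'
from h import *
s=cam("scene");t=cam("top")
cv2.imwrite("pics/d.png",np.hstack([cv2.resize(s["color"][130:230,290:390],(400,400)),cv2.resize(t["color"][140:280,190:330],(400,400))]))
T=np.array(ctrl.get_obs()["eef_pos"]);x=rot(ctrl.get_obs()["eef_rot"])[:,0]
c=proj(s,T-[0,0,.12]+x*.001); print("hole",c, "head end",proj(s,[.5732,.1170,.1462]))
E
```

```text
time_s: 9.3
eef_pos: [0.5749, 0.0962, 0.2663]
eef_rot: [-0.0, 0.998, 0.067, 0.0]
wrist_force: [-0.3, 0.7, -2.1]
opening: 0.179
grasp_force: 59.2
hole [331.16029292 178.46378817] head end [334.2876354  173.91276365]
```

View pics/d.png

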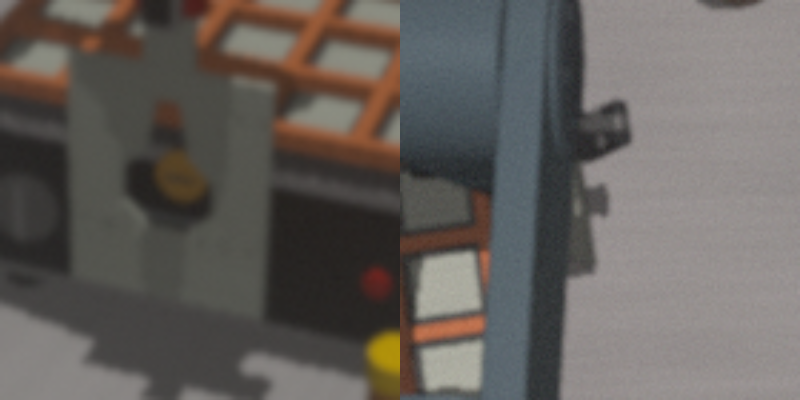

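The screw head (scene ≈(335,174)) sits inside the opening (≈(332,177.5)), which matches the expected parallax to about 2–3 mm. Next I move forward to mid-shank, slowly.

```bash
python3 -m pendant '[[-0.005,0.035,0,0,0,0],[-0.005,0.035,0,0,0,0],[-0.005,0.035,0,0,0,0],[-0.005,0.035,0,0,0,0],[-0.004,0.035,0,0,0,0],[-0.004,0.032,0,0,0,0],[0,0,0,0,0,0],[0,0,0,0,0,0],[0,0,0,0,0,0],[0,0,0,0,0,0]]' -1 && python3 - <<'E'
from h import *
o=ctrl.get_obs();print(o["eef_pos"],o["wrist_force"],o["torque"])
s=cam("scene");t=cam("top")
cv2.imwrite("pics/e.png",np.hstack([cv2.resize(s["color"][130:230,290:390],(400,400)),cv2.resize(t["color"][140:280,190:330],(400,400))]))
E
```

```text
time_s: 10.65
eef_pos: [0.5693, 0.1376, 0.2663]
eef_rot: [0.0, 0.998, 0.067, -0.0]
wrist_force: [0.8, 0.1, -2.4]
opening: 0.178
grasp_force: 59.2
[0.56932501 0.13759594 0.26627523] [ 0.75244     0.08943062 -2.35916838] [0.02099951 0.03925783 0.01188976]
```

View pics/e.png

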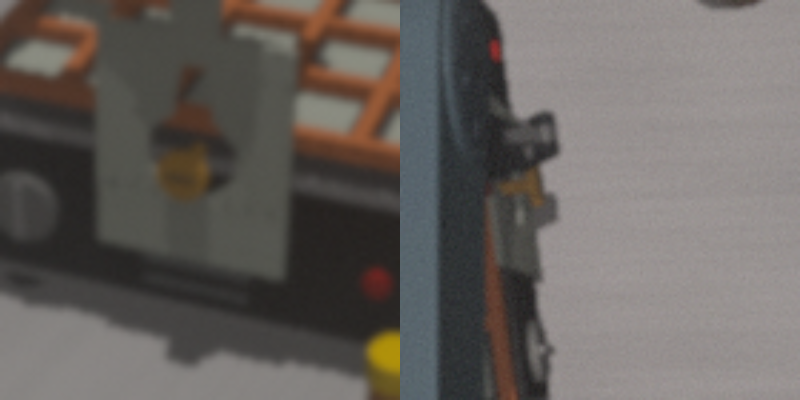

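The head now stands in front of the plate (crop (183,172), fully visible) with the shank through the opening, and there is no contact force. I slide straight down.

```bash
python3 -m pendant '[[0,0,-0.03,0,0,0],[0,0,-0.03,0,0,0],[0,0,-0.03,0,0,0],[0,0,-0.03,0,0,0],[0,0,-0.03,0,0,0],[0,0,-0.03,0,0,0],[0,0,-0.02,0,0,0],[0,0,0,0,0,0],[0,0,0,0,0,0],[0,0,0,0,0,0]]' -1
```

```text
time_s: 12.0
eef_pos: [0.5695, 0.1378, 0.2266]
eef_rot: [0.0, 0.998, 0.068, 0.0]
wrist_force: [-0.0, -0.9, -2.5]
opening: 0.177
grasp_force: 59.2
```

```bash
python3 -m pendant '[[0,0,-0.015,0,0,0],[0,0,-0.015,0,0,0],[0,0,-0.01,0,0,0],[0,0,-0.01,0,0,0],[0,0,0,0,0,0],[0,0,0,0,0,0],[0,0,0,0,0,0],[0,0,0,0,0,0],[0,0,0,0,0,0],[0,0,0,0,0,0]]' -1; python3 - <<'E'
from h import *
s=cam("scene")
cv2.imwrite("pics/f.png",cv2.resize(s["color"][130:230,290:390],(500,500)))
E
```

```text
time_s: 13.25
eef_pos: [0.5693, 0.1378, 0.2163]
eef_rot: [0.0, 0.998, 0.068, 0.0]
wrist_force: [0.2, 0.1, -2.7]
opening: 0.179
grasp_force: 59.2
```

View pics/f.png

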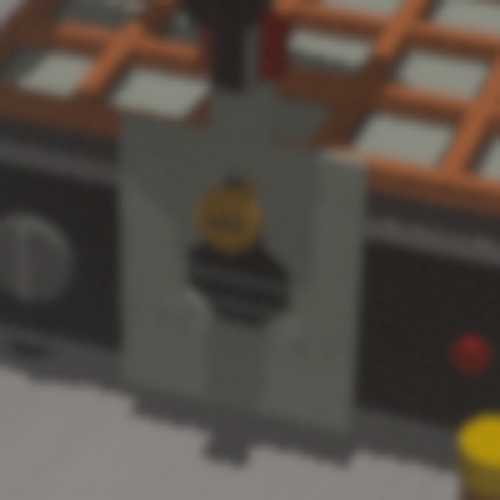

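The head is now over the slot (crop (229,216)), with the opening below it and a little slot still showing above. I creep down until I feel contact.

```bash
python3 -m pendant '[[0,0,-0.008,0,0,0],[0,0,-0.008,0,0,0],[0,0,-0.005,0,0,0],[0,0,0,0,0,0],[0,0,0,0,0,0],[0,0,0,0,0,0],[0,0,0,0,0,0],[0,0,0,0,0,0],[0,0,0,0,0,0],[0,0,0,0,0,0]]' -1
```

```text
time_s: 14.55
eef_pos: [0.5693, 0.1378, 0.2121]
eef_rot: [-0.0, 0.998, 0.068, 0.0]
wrist_force: [-0.2, -0.2, -2.3]
opening: 0.181
grasp_force: 59.2
```

```bash
python3 -m pendant '[[0,0,-0.005,0,0,0],[0,0,-0.005,0,0,0],[0,0,0,0,0,0],[0,0,0,0,0,0],[0,0,0,0,0,0],[0,0,0,0,0,0],[0,0,0,0,0,0],[0,0,0,0,0,0],[0,0,0,0,0,0],[0,0,0,0,0,0]]' -1; python3 -m pendant '[[0,0,-0.005,0,0,0],[0,0,-0.005,0,0,0],[0,0,0,0,0,0],[0,0,0,0,0,0],[0,0,0,0,0,0],[0,0,0,0,0,0],[0,0,0,0,0,0],[0,0,0,0,0,0],[0,0,0,0,0,0],[0,0,0,0,0,0]]' -1
```

```text
time_s: 15.8
eef_pos: [0.5693, 0.1378, 0.2101]
eef_rot: [0.0, 0.998, 0.068, 0.0]
wrist_force: [-0.5, -0.7, -2.5]
opening: 0.179
grasp_force: 59.2
time_s: 17.05
eef_pos: [0.5693, 0.1378, 0.2081]
eef_rot: [0.0, 0.998, 0.068, -0.0]
wrist_force: [1.0, -0.7, -1.6]
opening: 0.182
grasp_force: 59.2
```

```bash
python3 -m pendant '[[0,0,-0.005,0,0,0],[0,0,-0.005,0,0,0],[0,0,0,0,0,0],[0,0,0,0,0,0],[0,0,0,0,0,0],[0,0,0,0,0,0],[0,0,0,0,0,0],[0,0,0,0,0,0],[0,0,0,0,0,0],[0,0,0,0,0,0]]' -1; python3 - <<'E'
from h import *
s=cam("scene")
cv2.imwrite("pics/g.png",cv2.resize(s["color"][130:230,290:390],(500,500)))
print(ctrl.get_obs()["torque"])
E
```

```text
time_s: 18.3
eef_pos: [0.5693, 0.1378, 0.2062]
eef_rot: [0.0, 0.998, 0.068, 0.0]
wrist_force: [-0.8, 0.8, 1.4]
opening: 0.175
grasp_force: 59.6
[ 0.04864172  0.09444926 -0.04705157]
```

View pics/g.png

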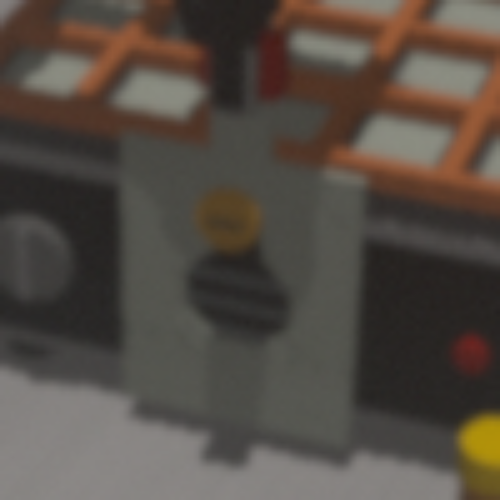

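The plate has dropped so that the head covers the slot top (crop (230,218)), and the force has turned upward, so the shank is starting to bear. I press a touch more to confirm.

```bash
python3 -m pendant '[[0,0,-0.005,0,0,0],[0,0,0,0,0,0],[0,0,0,0,0,0],[0,0,0,0,0,0],[0,0,0,0,0,0],[0,0,0,0,0,0],[0,0,0,0,0,0],[0,0,0,0,0,0],[0,0,0,0,0,0],[0,0,0,0,0,0]]' -1;python3 -m pendant '[[0,0,-0.005,0,0,0],[0,0,0,0,0,0],[0,0,0,0,0,0],[0,0,0,0,0,0],[0,0,0,0,0,0],[0,0,0,0,0,0],[0,0,0,0,0,0],[0,0,0,0,0,0],[0,0,0,0,0,0],[0,0,0,0,0,0]]' -1
```

```text
time_s: 19.6
eef_pos: [0.5695, 0.1379, 0.206]
eef_rot: [0.0, 0.998, 0.068, 0.0]
wrist_force: [-2.1, -0.3, 5.4]
opening: 0.181
grasp_force: 60.5
time_s: 20.85
eef_pos: [0.5696, 0.1379, 0.2058]
eef_rot: [0.0, 0.998, 0.068, 0.001]
wrist_force: [-3.9, 0.6, 9.7]
opening: 0.179
grasp_force: 61.2
```

Seated: TCP stops at 0.206 and the force rises. I relieve the press, open, then rise clear.

```bash
python3 -m pendant '[[0,0,0.007,0,0,0],[0,0,0,0,0,0],[0,0,0,0,0,0],[0,0,0,0,0,0],[0,0,0,0,0,0],[0,0,0,0,0,0],[0,0,0,0,0,0],[0,0,0,0,0,0],[0,0,0,0,0,0],[0,0,0,0,0,0]]' -1 && python3 -m pendant '[[0,0,0,0,0,0],[0,0,0,0,0,0],[0,0,0,0,0,0],[0,0,0,0,0,0],[0,0,0,0,0,0],[0,0,0,0,0,0],[0,0,0,0,0,0],[0,0,0,0,0,0],[0,0,0,0,0,0],[0,0,0,0,0,0]]' 0.6
```

```text
time_s: 22.1
eef_pos: [0.5695, 0.1378, 0.206]
eef_rot: [0.0, 0.998, 0.068, 0.0]
wrist_force: [-2.0, -0.8, 5.2]
opening: 0.177
grasp_force: 60.1
time_s: 23.35
eef_pos: [0.5693, 0.1378, 0.2055]
eef_rot: [0.0, 0.998, 0.068, 0.0]
wrist_force: [0.8, 0.3, -0.1]
opening: 0.802
grasp_force: 0.0
```

```bash
python3 -m pendant '[[0,0,0.05,0,0,0],[0,0,0.1,0,0,0],[0,0,0.15,0,0,0],[0,0,0.2,0,0,0],[0,0,0.2,0,0,0],[-0.15,-0.25,0,0,0,0],[-0.2,-0.3,0,0,0,0],[-0.2,-0.3,0,0,0,0],[-0.1,-0.3,0,0,0,0],[0,0,0,0,0,0]]' 0.6 && python3 - <<'E'
from h import *
import time
s,t=cam("scene"),cam("top")
for n,c,lo,b in(("s",s,(0,150,60),(325,110,360,160)),("t",t,(0,170,60),(215,190,250,230)),("bs",s,(8,110,60),(322,160,350,186)),("bt",t,(8,110,60),(215,190,250,220))):
    try: r=blob(c,lo,(12,255,255) if len(n)<2 else (28,255,255),b); print(n,r[0],r[1])
    except Exception as e: print(n,e)
G=np.array([.5704,.1378,.146+.075]); x=np.array([.991,.134,0])
print("exp grip top",proj(s,G+[0,0,.015]),proj(t,G+[0,0,.015]),"centre",proj(s,G))
for n,lo,hi,bs,bt in[("white",(0,0,150),(40,70,255),(155,200,195,232),(420,250,445,282)),("cap",(22,150,100),(35,255,255),(375,210,405,230),(295,95,320,115))]:
    print(n,blob(s,lo,hi,bs)[0],blob(t,lo,hi,bt)[0])
h=cv2.cvtColor(s["color"][100:165,320:365],cv2.COLOR_BGR2HSV)
m=(((h[...,0]<6)|(h[...,0]>172))&(h[...,1]>170)); ys,xs=np.where(m); print(xs.min()+320,xs.max()+320,ys.min()+100,ys.max()+100,xs.mean()+320,ys.mean()+100,m.sum())
h=cv2.cvtColor(t["color"][170:240,190:260],cv2.COLOR_BGR2HSV)
m=(((h[...,0]<5)|(h[...,0]>173))&(h[...,1]>170)); ys,xs=np.where(m); print(m.sum(),xs.mean()+190,ys.mean()+170,np.ptp(xs),np.ptp(ys))
E
```

```text
time_s: 24.6
eef_pos: [0.4492, -0.0791, 0.3466]
eef_rot: [0.001, 0.998, 0.064, 0.001]
wrist_force: [0.6, 1.5, 0.2]
opening: 0.801
grasp_force: 0.0
s [343.61       135.28333333] [330 110  30  39 300]
t [219.84615385 199.31868132] [216 190   9  20  91]
bs [335.45454545 173.32231405] [330 167  12  14 121]
bt [234.9375 204.275 ] [229 197  11  15  80]
exp grip top [338.16519771 135.41288834] [219.0242379  199.45787042] centre [338.02016782 141.33742324]
white [172.11111111 212.17460317] [431.21126761 265.76056338]
cap [389.09340659 219.75824176] [307.55944056 105.11188811]
332 346 136 147 339.9830508474576 138.08474576271186 59
90 219.87777777777777 199.36666666666667 8 19
```

```bash
python3 -c "
from bench import ctrl
print(ctrl.hand_in())"
```

```text
the job is handed in; nothing more can be done
None
```

The guard is hung on the brass screw with the shank at the top of the slot, and I handed the job in after about 25 s. In the last camera check it sat where expected, the robot was clear of it, and the blank plate and oil bottle had not moved.

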